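Park the test pen, then set the bench selector lever

TASK

Make the test bench ready for the next panel: first lift the test pen out of its sloping rest, park it upright in the round steel cup, tip down, and let it go. Then swing the selector lever into the notch marked by the big domed button, so that it stays latched there, and leave the loose parts and tools on the bench where they are.

Things in the scene. Friction and masses are not known exactly. Their poses are not given: they have to be found in the camera images.
- station: Selector station, fixed: a dark steel plate 310 x 440 mm, 20 mm thick, flat on the table, with a grey switch housing 75 mm high at its far end. Origin: on the lever's upright pivot axis at table height; x points away from the robot (plate from x = -225 to 85, y = -220 to 220 mm). Three notches on it, each the gap between two raised radial steel ribs 78 to 122 mm from the pivot.
- lamp_bar (a point): Middle of the underside of the lamp bar over the plate, 200 mm above the table, at x = -115 mm of the station. Bar 30 mm wide, 26 mm high, 440 mm long along the station's y, on two 16 mm posts at y = +-210 mm. It leaves no room for an upright gripper over the knob: come from the robot's side with the tool leaning back 25 to 40 degrees towards the robot.
- lever (a joint): Lever angle about the pivot, rad: 0 = pointing along the station's -x, towards the robot; it grows as the knob goes to -y. Range -0.68 to 0.68, notches at -0.25, 0.15, 0.55; starts clear of them at -0.64 to -0.48. A sprung plunger climbs the ribs (some 5 to 10 N at the knob, crests 0.085 rad either side of a notch) and draws the lever to the notch's middle; elsewhere it stays where left.
- lever_knob (a point): Centre of the lever's black ball knob, 28 mm across, 165 mm from the pivot and 95 mm above the table, on a 12 mm thick upright stem. The arm below is a flat steel bar 22 mm wide whose top is 48 mm above the table and which ends 180 mm from the pivot.
- lever_index (a point): Point on the line of the lever, 205 mm from the pivot (25 mm beyond the end of the arm), at the height of the plate's top, 20 mm. It lies over the centre of the button when the lever sits in the marked notch.
- mark: The big domed steel button that marks the wanted notch, fixed on the plate, 28 mm across, 10 mm high. Origin: centre of its underside, 205 mm from the pivot, on the notch's centre line. The other two notches have only a small flat screw head, 8 mm across, in that place.
- pen: Test pen (cordless), loose: a round grey rod 18 mm thick and 165 mm long, 60 g, the last 31 mm tapering to a black tip 8 mm thick. Origin: end of the tip, its z axis runs along the pen to the blunt end. It starts in the rest, tip down, leaning 29 degrees (0.5 rad) from vertical, blunt end towards the robot; its blunt 75 mm stand out of the rest.
- pen_rest: Sloping rest, fixed: a square aluminium channel, 34 mm outside, 24 mm inside, 95 mm long, leaning 29 degrees towards the rest's -x, on a grey foot 130 x 60 mm. Its highest point is about 105 mm above the table. Origin: centre of the foot's underside.
- pen_cup: Round steel parking cup, fixed, upright: 50 mm outside, 43 mm inside, 85 mm high, inner floor 6 mm up, flange 68 mm across. Origin: centre of its underside, z up.
- breaker_a: Bystander: a white miniature circuit breaker standing on the table, 68 x 18 x 85 mm. Origin: centre of its underside. Leave it alone.
- breaker_b: Bystander: a second such breaker. Origin: centre of its underside. Leave it alone.
- contactor: Bystander: a grey and black contactor, 80 x 45 x 79 mm, standing on the table. Origin: centre of its underside. Leave it alone.
- terminals: Bystander: a short grey terminal strip on a steel rail, 42 x 110 x 37 mm, lying flat. Origin: centre of its underside. Leave it alone.
- screwdriver: Bystander: a screwdriver with a yellow handle lying flat, 190 mm long, 26 mm thick. Origin: centre of its underside at mid-length. Leave it alone.
- tape: Bystander: a black tape roll lying flat, 90 mm across, 19 mm high. Origin: centre of its underside. Leave it alone.
Not all that is in view belongs to the job. What is shaped like the pen but red or white is not meant.

How it is judged:
By the outcome, as a careful person would: the job done as asked, in the order asked, and still so for the second after the job is handed in, with the robot touching nothing.
It also fails if it takes over 53 s, if anything falls off the work surface, if the arm or the gripper's body presses on something with over 40 N, if the wrist force passes 120 N, or if a joint passes its speed limit or range.

ROBOT

A 6-joint arm with a two-finger parallel gripper is mounted at the origin on the work surface. World frame = base frame: x ahead of the robot, y to its left, z up, the work surface at z = 0. Lengths are in m, angles in degrees, forces in N, time in s.
With the tool pointing down it reaches from about 0.4 to 0.825 m from the base axis. Payload 7 kg.
Tool frame: the origin (TCP) lies midway between the tips of the shut fingers; the grasp point (between the pads) lies arm.grasp_offset behind it (arm.grasp_offset is the distance from the TCP to the grasp point, in m); z points along the fingers, y is the line along which they close (so a half turn about z gives the same grasp; the last joint's range is limited). The gripper opens to 88 mm and grips with 3 to 60 N. Pads are 19 mm wide; open, the fingers measure 130 mm over their backs; the gripper's body (78 mm by 193 mm) begins 47 mm behind the grasp point.
Start: joints at [16.507, 20.546, 0.682, 0, -70.136, -16.507], TCP at [0.675, -0, 0.227] pointing down, gripper open.
Joint ranges: [-176.03, 176.03], [-82.01, 121.73], [-58.28, 71.71], [-173.87, 95.51], [-174.79, -0.11], [-173.66, 173.66]. Speed limits (degrees/s): [136.94, 136.94, 172.46, 180, 180, 180].

INTERFACE

Orientations are given as [roll, pitch, yaw] about the fixed x, y, z axes, in that order (R = Rz(yaw) Ry(pitch) Rx(roll)).
In Python, from rig import arm gives the robot as it stands.
- The arm moves only by the tool apply_moves, never from a script. Its argument "series" is a list of rows, each a list of 6 numbers: the shift along the tool's x, y, z in mm, then the turn, a rotation vector about the tool's x, y, z in rad. In form: [[x, y, z, rx, ry, rz], ...]. A call has 1 to 10 rows; each row is the pose to reach, as a shift and turn from the pose commanded when the call began, along the tool's axes at that moment; what a row does not reach only later rows make up. A row lasts 1/10 s, in which the tool goes at most 50 mm and 8.59 degrees, less where a joint would pass 70% of its speed; a pose out of reach is approached as far as the arm can. A call with a gripper value outside its range is refused whole. "jaw" is the finger opening in mm, from 0 to 87.6, set as the call begins (left out, the last holds). The fingers move at their own pace and stop on an object; "newtons" is the grip in N (left out, the last holds). Time passes only in rows, so rows that repeat a pose let the fingers close. It gives the time, the measured TCP pose, the force, the opening and the grip force at its end, in the units of the state.
- arm.observe(): the state, without advancing time (a new reading comes with each control period).
- arm.get_image(name): name is "scene" or "side" or "wrist"; returns a dict with "frame" (400x640x3 uint8, red, green, blue), "fx", "fy", "cx", "cy" (pixels), "k1" (the pictures are not rectified: a ray, as slopes to the right and down, at radius r is drawn at 1 + k1 r^2 times it, then the intrinsics apply), "R" (3x3) and "t" (3): a world point X has camera coordinates R X + t. Camera axes: x right, y down, z forward; pixel columns grow to the right and rows downward; lengths in m; the calibration is good to about 2 mm. A picture is of the moment at which its call begins. There is no depth.
- arm.hand_in(): hands the job in; it is judged then, once.
Trained networks look in the newest picture that a camera, given by its name, has taken for a name from the list of things; names that differ only in an ending like _2 or _b are one class to them, and where a whole thing is asked for, a point or a joint stands for the part that bears it (a point fixed in the world has none). Each returns a list of dicts, best first, with "conf" (0 to 1); they miss things now and then, are a little off and sometimes report something else, mostly with a low value. They report only what shows in the picture. A call takes as long as a camera call. They do not tell look-alikes from the thing itself.
- arm.outline_of(camera, name): "pixels" (400x640 bool, what is visible of it) and "uv" ([column, row] in pixels, amid what is visible of it).
The state is a dict: "time": time; "qpos": joint angles; "qvel": joint speeds; "joint_efforts": joint torques, N m; "tcp_pos": TCP position; "ee_rot": TCP orientation; "force": force on the tool from outside, world axes, zero at the start; "ft_torque": the same for the moment, N m; "opening": opening from 0.0 (shut) to 1.0 (fully open); "gripper_force": force on a finger pad.
Only numpy, scipy, OpenCV 4.12 (cv2) and the standard library are available. Lean on these libraries where they do the work, as an engineer would, in place of code of your own. Each camera call takes 0.05 s, during which the arm holds its last target. There are 200 camera calls.

## Working session

There is one attempt and no reset: what is moved stays moved. The work goes in short steps, Python scripts to look and compute and a tool call to move; the robot and the scene stay as the last step left them, time stands still between calls to the robot, and variables do not carry over. Pictures are saved under pics/ and viewed, at most 10 in all, crops included, and the job is handed in when it is done.

Besides the shell and the picture viewer there is one more tool, called as a command line: name --pt "numbers of a row" for each row, then --argument value for the rest. apply_moves: Moves the arm, as the interface text tells. Its arguments: {"type":"object","properties":{"series":{"type":"array","items":{"type":"array","items":{"type":"number"}}},"jaw":{"type":"number"},"newtons":{"type":"number"}},"required":["series"]}

```bash
ls; mkdir -p pics; python3 - <<'E'
from rig import arm
import cv2
s=arm.observe(); print({k:s[k] for k in ("time","tcp_pos","ee_rot","force","opening")}, arm.grasp_offset)
for n in ("scene","side"):
    im=arm.get_image(n); cv2.imwrite(f"pics/{n}0.png",im["frame"][:,:,::-1])
    print(n,im["fx"],im["cx"],im["cy"],im["k1"],im["R"],im["t"])
    for k in ("pen","pen_cup","pen_rest","mark","lever","lever_knob","station","lamp_bar","screwdriver","tape","terminals","contactor","breaker_a"):
        try: print(k,[(round(d["conf"],2),[int(v) for v in d["uv"]],int(d["pixels"].sum())) for d in arm.outline_of(n,k)][:4])
        except Exception as e: print(k,e)
print(arm.observe()["time"])
E
```

```text
pics
{'time': 0.0, 'tcp_pos': array([ 6.74873495e-01, -7.39636835e-05,  2.26321268e-01]), 'ee_rot': array([ 1.79970703e+02, -1.23154823e-02, -9.00005335e+01]), 'force': array([-0.03149986, -0.92083275, -0.64626426]), 'opening': 1.003062349371454} 0.0188
scene 413.0884822350286 321.0713671264268 198.56894242118668 -0.014257277007218617 [[-0.83839203  0.54500645 -0.00817154]
 [ 0.3829519   0.57830029 -0.72035867]
 [-0.38787451 -0.60707227 -0.69355361]] [ 0.4400678  -0.1962295   1.56829152]
pen [(0.77, [422, 240], 203), (0.59, [492, 274], 307), (0.56, [353, 219], 213)]
pen_cup [(0.78, [387, 291], 679)]
pen_rest [(0.61, [343, 249], 1044)]
mark [(0.67, [258, 179], 476)]
lever [(0.9, [260, 178], 500), (0.67, [306, 282], 530), (0.64, [255, 189], 7790), (0.29, [329, 171], 221)]
lever_knob [(0.57, [260, 178], 429)]
station [(0.92, [257, 190], 7889), (0.65, [256, 178], 407)]
lamp_bar [(0.81, [260, 188], 7911)]
screwdriver [(0.54, [330, 169], 178)]
tape [(0.57, [378, 210], 452), (0.47, [262, 178], 399)]
terminals []
contactor [(0.73, [306, 282], 517), (0.62, [397, 320], 974)]
breaker_a [(0.95, 
[... 205 characters left out ...]
0.32986538  0.72257918 -0.6075098 ]] [-0.48532965  0.30808813  1.17290524]
pen [(0.75, [250, 211], 207), (0.69, [214, 190], 156)]
pen_cup [(0.74, [291, 180], 340)]
pen_rest [(0.55, [314, 212], 539)]
mark [(0.43, [351, 299], 54)]
lever [(0.93, [370, 267], 494), (0.68, [394, 287], 13714)]
lever_knob [(0.6, [372, 264], 445)]
station [(0.74, [392, 285], 13724)]
lamp_bar [(0.85, [390, 285], 13729), (0.72, [274, 244], 400)]
screwdriver [(0.61, [309, 289], 238)]
tape [(0.67, [278, 242], 396), (0.4, [307, 288], 215)]
terminals [(0.83, [334, 363], 757)]
contactor [(0.64, [295, 166], 262)]
breaker_a [(0.74, [341, 191], 166), (0.57, [371, 201], 159), (0.47, [295, 164], 257), (0.4, [375, 263], 491)]
1.4
```

View pics/scene0.png

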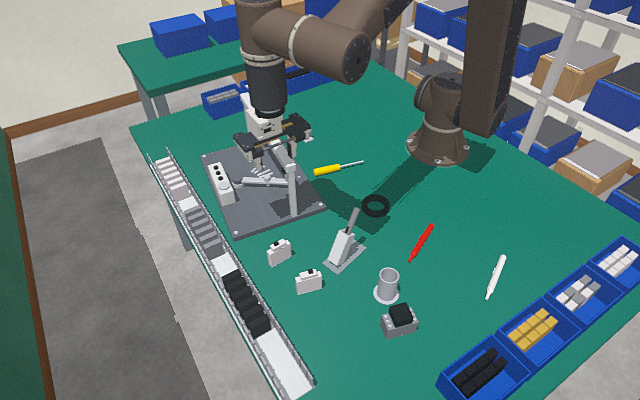

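View pics/side0.png

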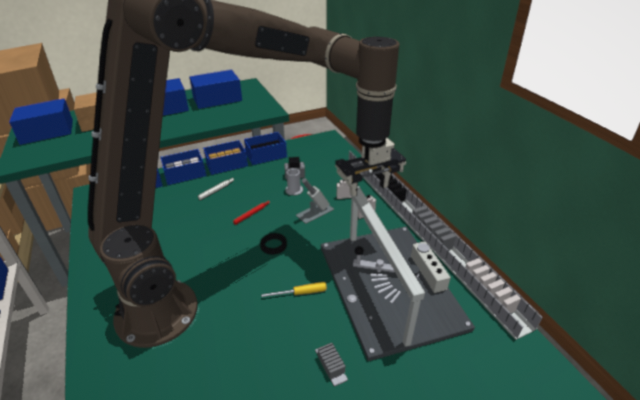

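```bash
cat > h.py <<'E'
import numpy as np, cv2
from scipy.spatial.transform import Rotation as Rn
def und(c,uv):
    d=(np.asarray(uv,float)-[c["cx"],c["cy"]])/[c["fx"],c["fy"]]; s=d.copy()
    for _ in range(8): s=d/(1+c["k1"]*(s**2).sum(-1,keepdims=True))
    return s
def ray(c,uv):
    s=und(c,uv); v=np.r_[s,1]@c["R"]; return -c["R"].T@c["t"], v/np.linalg.norm(v)
def onz(c,uv,z):
    o,v=ray(c,uv); return o+v*(z-o[2])/v[2]
def tri(*cu):
    A=0;b=0;L=[ray(c,u) for c,u in cu]
    for o,v in L:
        P=np.eye(3)-np.outer(v,v); A=A+P; b=b+P@o
    X=np.linalg.solve(A,b); return X,[round(1e3*float(np.linalg.norm((np.eye(3)-np.outer(v,v))@(X-o))),1) for o,v in L]
def proj(c,X):
    p=np.atleast_2d(X)@c["R"].T+c["t"]; s=p[:,:2]/p[:,2:]
    s=s*(1+c["k1"]*(s**2).sum(1,keepdims=True)); return s*[c["fx"],c["fy"]]+[c["cx"],c["cy"]]
def pose():
    from rig import arm
    s=arm.observe(); return np.array(s["tcp_pos"]),Rn.from_euler("xyz",s["ee_rot"],degrees=True)
def delta(p,R,p2,R2):
    "row from pose (p,R) to (p2,R2): mm, rotvec"
    return np.round(np.r_[R.inv().apply(np.subtract(p2,p))*1e3,(R.inv()*R2).as_rotvec()],3)
E
python3 - <<'E'
from rig import arm
import pickle,cv2,numpy as np
from h import *
C={n:arm.get_image(n) for n in("scene","side")}
pickle.dump(C,open("c0.pkl","wb"))
a=cv2.resize(C["scene"]["frame"][195:315,315:415],None,fx=4,fy=4,interpolation=cv2.INTER_CUBIC)
b=cv2.resize(C["side"]["frame"][145:235,280:340],None,fx=5,fy=5,interpolation=cv2.INTER_CUBIC)
o=np.zeros((480,710,3),np.uint8); o[:480,:400]=a; o[:450,410:710]=b
cv2.imwrite("pics/crop1.png",o[:,:,::-1])
for n,k in(("scene","pen"),("scene","pen_cup"),("side","pen_cup"),("scene","pen_rest"),("side","pen_rest")):
    for d in arm.outline_of(n,k):
        ys,xs=np.nonzero(d["pixels"]); P=np.c_[xs,ys]
        print(n,k,round(d["conf"],2),cv2.minAreaRect(P.astype(np.float32)),xs.min(),xs.max(),ys.min(),ys.max())
E
```

```text
scene pen 0.76 ((494.390380859375, 276.9588928222656), (8.426962852478027, 47.86982727050781), 20.556045532226562) 485 505 255 299
scene pen 0.75 ((419.7489013671875, 242.34548950195312), (6.87877893447876, 44.089698791503906), 31.607501983642578) 407 433 223 261
scene pen 0.51 ((352.0824890136719, 221.31442260742188), (7.716630935668945, 29.140438079833984), 23.96249008178711) 344 359 208 235
scene pen_cup 0.7 ((255.2935333251953, 163.0841064453125), (139.8399200439453, 99.33197021484375), 67.83365631103516) 200 326 92 240
scene pen_cup 0.64 ((385.8803405761719, 285.89404296875), (23.32086753845215, 36.25471115112305), 2.862405300140381) 374 398 268 304
side pen_cup 0.66 ((293.0, 181.5), (25.0, 14.0), 90.0) 286 300 169 194
scene pen_rest 0.76 ((344.3999938964844, 253.20001220703125), (28.621667861938477, 40.24921798706055), 26.56505012512207) 325 363 230 272
side pen_rest 0.7 ((301.16217041015625, 289.47296142578125), (10.52153491973877, 48.826499938964844), 80.53767395019531) 277 325 281 294
side pen_rest 0.61 ((311.28460693359375, 208.2230682373047), (28.59208869934082, 33.67902755737305), 52.12501525878906) 296 332 188 223
```

View pics/crop1.png

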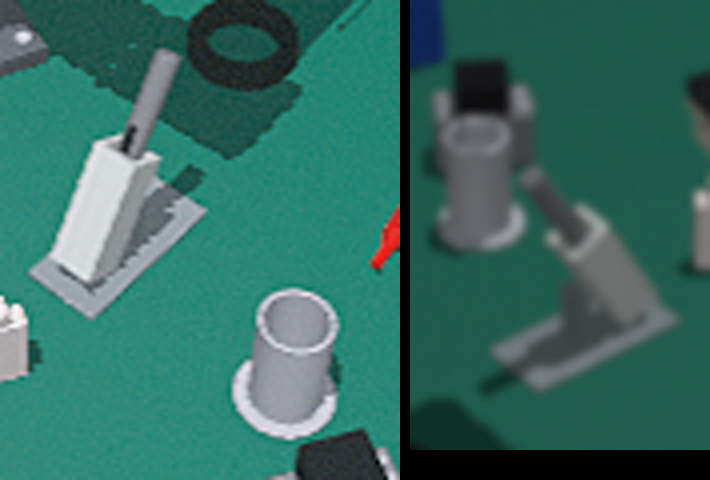

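The crops show the grey pen in the rest, with its blunt end at scene (357,209) / side (305,180). The cup rim centre is at scene (389,275) / side (293,172). The red and white pens are decoys lying on the table.

```bash
python3 - <<'E'
import pickle
from h import *
C=pickle.load(open("c0.pkl","rb"));s,d=C["scene"],C["side"]
def S(x,y):return (315+x/4-.4,195+y/4-.4)
def D(x,y):return (280+(x-410)/5-.4,145+y/5-.4)
print("rim",tri((s,S(297,321)),(d,D(476,134))),onz(s,S(297,321),.085),onz(d,D(476,134),.085))
print("flange",onz(s,S(285,388),.003))
b=tri((s,S(169,56)),(d,D(533,175)));e=tri((s,S(133,150)),(d,D(575,237)));print("blunt",b);print("exit",e)
v=b[0]-e[0];print(np.linalg.norm(v),np.degrees(np.arccos(v[2]/np.linalg.norm(v))),np.degrees(np.arctan2(v[1],v[0])))
for q in((30,272),(93,318),(207,208)):print("foot s",onz(s,S(*q),.008))
for q in((490,350),(540,390),(680,318)):print("foot d",onz(d,D(*q),.008))
for q in((94,142),(160,157)):print("chan",S(*q))
E
```

```text
rim (array([0.5786004 , 0.39644615, 0.08524373]), [1.1, 1.1]) [0.57735058 0.39671514 0.085     ] [0.57955345 0.3958818  0.085     ]
flange [0.5739238  0.39364545 0.003     ]
blunt (array([0.55512308, 0.2208075 , 0.16207341]), [2.2, 2.2])
exit (array([0.58781847, 0.22871993, 0.0951776 ]), [2.5, 2.5])
0.07487752985779335 26.695961562339818 -166.39572010586596
foot s [0.66571006 0.22208412 0.008     ]
foot s [0.65095434 0.27910304 0.008     ]
foot s [0.52558151 0.24468494 0.008     ]
foot d [0.52492127 0.23609369 0.008     ]
foot d [0.54060197 0.17934007 0.008     ]
foot d [0.66615447 0.21268651 0.008     ]
chan (338.1, 230.1)
chan (354.6, 233.85)
```

```bash
cat > plan.py <<'E'
from h import *
a=np.radians(15.2);L=np.radians(28.65)
u=np.array([-np.sin(L)*np.cos(a),-np.sin(L)*np.sin(a),np.cos(L)])
B=np.array([.5545,.2195,.162])
def lean(az,ang,sg=1):
    "tool leaning back toward -az direction by ang; y horizontal across"
    z=np.array([np.sin(ang)*np.cos(az),np.sin(ang)*np.sin(az),-np.cos(ang)])
    y=sg*np.array([-np.sin(az),np.cos(az),0]); return Rn.from_matrix(np.c_[np.cross(y,z),y,z])
E
python3 - <<'E'
from plan import *
p,R=pose()
for sg in(1,-1):print(delta(p,R,B+u*.04,lean(a,L,sg)), delta(p,R,B+u*.04,lean(a,L,sg))[3:]@[0,0,1])
E
```

```text
[-214.456  138.984   29.466    0.326   -0.426    1.277] 1.277
[-214.456  138.984   29.466    0.458    0.35    -1.793] -1.793
```

apply_moves --pt "-40 20 -40 0.05 -0.06 0.18" --pt "-85 45 -40 0.08 -0.11 0.33" --pt "-130 80 -30 0.12 -0.16 0.48" --pt "-170 110 -20 0.16 -0.21 0.63" --pt "-200 130 -10 0.2 -0.26 0.78" --pt "-214 139 -10 0.24 -0.31 0.93" --pt "-214 139 -10 0.28 -0.36 1.08" --pt "-214 139 0 0.31 -0.4 1.2" --pt "-214 139 15 0.326 -0.426 1.277" --pt "-214 139 29 0.326 -0.426 1.277"

```text
time: 2.75
tcp_pos: [0.54, 0.2109, 0.208]
ee_rot: [-177.3, 26.3, -156.6]
force: [1.9, -0.8, -1.3]
opening: 0.997
gripper_force: 0.0
```

```bash
python3 - <<'E'
from plan import *
from rig import arm
import pickle
p,R=pose();print(p,B+u*.04,delta(p,R,B-u*.0538,lean(a,L)),arm.observe()["qpos"])
C={n:arm.get_image(n) for n in("scene","side","wrist")};pickle.dump(C,open("c1.pkl","wb"))
w=C["wrist"];f=w["frame"].copy()
print("wrist cam in tool",R.inv().apply(-w["R"].T@w["t"]-p))
for t in np.linspace(0,.075,4):
    q=proj(w,B-u*t)[0];print(q);cv2.circle(f,tuple(int(v) for v in q),3,(255,0,255),1)
for d in arm.outline_of("wrist","pen"):print(d["conf"],d["uv"])
s=C["side"]["frame"];a1=cv2.resize(f,(400,250)); 
c1=cv2.resize(s[225:370,310:490],None,fx=2.2,fy=2.2,interpolation=cv2.INTER_CUBIC)
c2=cv2.resize(C["scene"]["frame"][130:250,190:340],None,fx=2.6,fy=2.6,interpolation=cv2.INTER_CUBIC)
o=np.zeros((580,800,3),np.uint8);o[:250,:400]=a1;o[:319,404:800]=c1;o[260:572,:390]=c2
cv2.imwrite("pics/m2.png",o[:,:,::-1])
E
```

```text
[0.53995064 0.21090017 0.20801338] [0.53599261 0.21447165 0.1971026 ] [ 3.3350e+00  3.2480e+00  1.0228e+02  1.9000e-02 -3.8000e-02  1.2800e-01] [  46.66318078   -2.16249992  -46.28512916   30.27529512  -25.59757125
 -139.0325249 ]
wrist cam in tool [ 0.0797569  -0.00238679 -0.15703129]
[335.21935465 221.76193659]
[333.39681992 210.74609819]
[331.90509519 201.73140826]
[330.66171985 194.2186627 ]
0.85 [335.2, 209.0]
0.79 [538.3, 28.0]
```

View pics/m2.png

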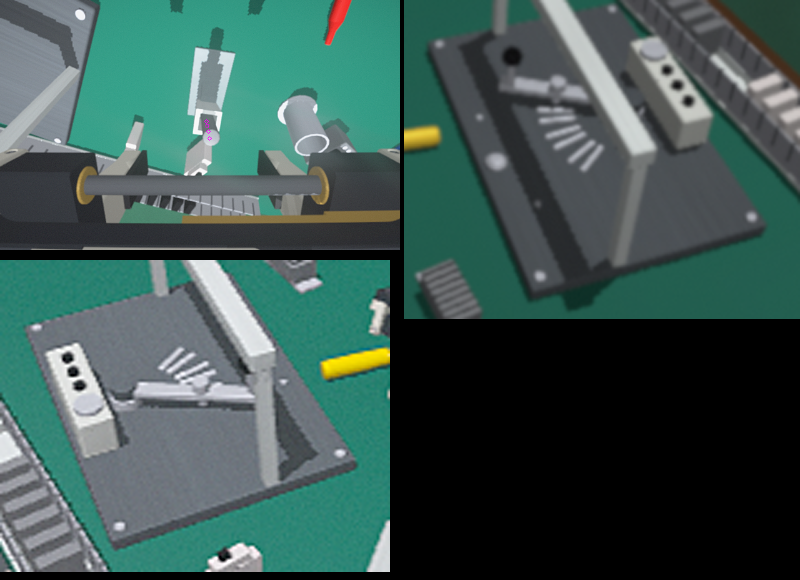

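The wrist view shows the pen's blunt end at about (336,219), within 3 px of the prediction. The big dome sits at side crop (496,161), with a small screw at (538,204). I'll grasp the pen now.

apply_moves --pt "3 3 20 0.02 -0.04 0.13" --pt "3 3 45 0.02 -0.04 0.13" --pt "3 3 70 0.02 -0.04 0.13" --pt "3 3 90 0.02 -0.04 0.13" --pt "3 3 102 0.02 -0.04 0.13" --pt "3 3 102 0.02 -0.04 0.13" --pt "3 3 102 0.02 -0.04 0.13"

```text
time: 3.65
tcp_pos: [0.5848, 0.2234, 0.1361]
ee_rot: [180.0, 26.7, -164.5]
force: [0.1, -0.2, -2.3]
opening: 1.002
gripper_force: 0.0
```

apply_moves --pt "0 0 0 0 0 0" --pt "0 0 0 0 0 0" --pt "0 0 0 0 0 0" --pt "0 0 0 0 0 0" --pt "0 0 0 0 0 0" --pt "0 0 0 0 0 0" --jaw 0 --newtons 20

```text
time: 4.25
tcp_pos: [0.5835, 0.2234, 0.1348]
ee_rot: [180.0, 26.6, -164.6]
force: [-0.3, -0.6, -2.6]
opening: 0.516
gripper_force: 0.0
```

```bash
python3 - <<'E'
from plan import *
import pickle
p,R=pose();print(p,B-u*.0538,delta(p,R,B-u*.0538,lean(a,L)))
g=p-R.apply([0,0,.0188]);print("grasp",g,"dist below blunt along u",(B-g)@u)
C=pickle.load(open("c1.pkl","rb"));s,d=C["scene"],C["side"]
D=lambda x,y:(310+(x-404)/2.2-.3,225+y/2.2-.3)
S=lambda x,y:(190+x/2.6-.3,130+(y-260)/2.6-.3)
for n,q in dict(dome=(496,161),small=(538,204),c1=(437,45),c2=(540,277),c3=(750,217),c4=(612,10)).items():print("d",n,onz(d,D(*q),.02))
for n,q in dict(small=(285,381),c1=(340,453),c2=(37,328),c3=(120,526)).items():print("s",n,onz(s,S(*q),.02))
print("knob d",onz(d,D(512,55),.095))
E
```

```text
[0.58348863 0.22338204 0.13478359] [0.57939244 0.22626313 0.11478701] [ 1.1784e+01  3.8540e+00  1.6469e+01  3.0000e-03 -3.7000e-02  4.0000e-03]
grasp [0.57539306 0.22112846 0.15160094] dist below blunt along u 0.018997462147000283
d dome [ 0.52631977 -0.19907449  0.02      ]
d small [ 0.54217239 -0.28211199  0.02      ]
d c1 [0.5482809  0.03369361 0.02      ]
d c2 [ 0.49315858 -0.37414151  0.02      ]
d c3 [ 0.76997783 -0.41195499  0.02      ]
d c4 [ 0.82911988 -0.00818115  0.02      ]
s small [ 0.53436451 -0.12251349  0.02      ]
s c1 [0.54742641 0.0314218  0.02      ]
s c2 [ 0.76666646 -0.41345569  0.02      ]
s c3 [ 0.82459497 -0.00818575  0.02      ]
knob d [ 0.59890157 -0.09973671  0.095     ]
```

```bash
python3 - <<'E'
from plan import *
from rig import arm
s=arm.observe();print(s["qpos"],s["opening"],s["time"])
p,R=pose();print(R.as_matrix(),R.inv().apply(B-p),R.inv().apply(u))
E
```

```text
[  31.44531389    7.04710322  -54.62448716   69.37647599   -7.51342912
 -173.59504933] 0.5163522599651843 4.25
[[-8.62219662e-01 -2.66734744e-01  4.30615641e-01]
 [-2.38283257e-01  9.63769692e-01  1.19871058e-01]
 [-4.46988080e-01  7.46685613e-04 -8.94539602e-01]] [ 0.01375418  0.00401121 -0.03729446] [ 0.0366291   0.00291516 -0.99932468]
```

```bash
python3 - <<'E'
from plan import *
p,R=pose();l=np.radians(12);T=lean(a,l);z=T.as_matrix()[:,2]
G=B-u*.033
print(delta(p,R,G+.0188*z,T))
E
```

```text
[1.7269e+01 3.8830e+00 1.3880e+01 2.0000e-03 2.5400e-01 4.0000e-03]
```

apply_moves --pt "0 0 -5 0 0 0" --pt "0 0 -15 0 0 0" --pt "5 4 -15 0 0.08 0" --pt "10 4 -12 0 0.16 0" --pt "14 4 -5 0 0.25 0" --pt "17 4 5 0 0.25 0" --pt "17 4 14 0 0.25 0" --pt "17 4 14 0 0.25 0" --pt "17 4 14 0 0.25 0" --jaw 87

```text
time: 5.15
tcp_pos: [0.5733, 0.2234, 0.1139]
ee_rot: [-179.9, 12.2, -164.6]
force: [-0.9, 0.9, -2.5]
opening: 0.992
gripper_force: 0.0
```

```bash
python3 - <<'E'
from plan import *
from rig import arm
s=arm.observe();print(s["qpos"],s["opening"],s["time"],s["force"])
p,R=pose();l=np.radians(12);T=lean(a,l);z=T.as_matrix()[:,2]
G=B-u*.033
print(delta(p,R,G+.0188*z,T))
w=arm.get_image("wrist");f=w["frame"].copy()
for t in np.linspace(0,.075,4):
    q=proj(w,B-u*t)[0];print(q);cv2.circle(f,tuple(int(v) for v in q),3,(255,0,255),1)
cv2.imwrite("pics/w3.png",f[100:400,150:500,::-1])
E
```

```text
[  42.85673163   14.02698945  -30.03921238    9.75261937  -35.49434468
 -124.85100981] 0.9922478820722406 5.15 [-0.88081706  0.85644537 -2.48960328]
[-0.689  1.184 -0.648 -0.     0.003  0.004]
[329.70407532 301.25047108]
[328.63030987 283.88415357]
[327.86762647 271.54835904]
[327.29803957 262.33537053]
```

View pics/w3.png

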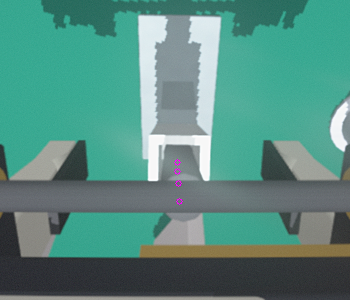

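The pen lies between the pads, at about crop (182,195), and the projected axis falls on it. I'll close on it and lift along its axis.

apply_moves --pt "0 0 0 0 0 0" --pt "0 0 0 0 0 0" --pt "0 0 0 0 0 0" --pt "0 0 0 0 0 0" --pt "0 0 0 0 0 0" --pt "0 0 0 0 0 0" --pt "0 0 0 0 0 0" --pt "0 0 0 0 0 0" --pt "0 0 0 0 0 0" --pt "0 0 0 0 0 0" --jaw 0 --newtons 20

```text
time: 6.2
tcp_pos: [0.5738, 0.2249, 0.1146]
ee_rot: [180.0, 12.2, -164.5]
force: [0.1, -0.5, -2.6]
opening: 0.199
gripper_force: 20.0
```

```bash
python3 - <<'E'
from plan import *
p,R=pose();print(R.inv().apply(u)*1e3, R.inv().apply(u)*110)
E
```

```text
[ 282.82984386    2.94227732 -959.16558655] [  31.11128282    0.32365051 -105.50821452]
```

apply_moves --pt "3 0 -10 0 0 0" --pt "8.3 0 -28 0 0 0" --pt "13.6 0 -46 0 0 0" --pt "18.9 0 -64 0 0 0" --pt "24.2 0 -82 0 0 0" --pt "29.5 0 -100 0 0 0" --pt "33 0 -112 0 0 0" --pt "33 0 -112 0 0 0"

```text
time: 7.0
tcp_pos: [0.5198, 0.2102, 0.2192]
ee_rot: [179.9, 12.4, -164.5]
force: [0.5, -0.1, -3.0]
opening: 0.2
gripper_force: 20.0
```

```bash
python3 - <<'E'
from plan import *
from rig import arm
s=arm.observe();print(s["qpos"],s["opening"],s["force"])
p,R=pose();r=np.radians
# target: pen upright over cup. pen tilt in the hand kept: rotate world by turning u->z
ul=R.inv().apply(u);print(ul)
g=np.array([0,0,-.0188])
cup=np.array([.5785,.3962,0])
ax=np.cross(u,[0,0,1]);U=Rn.from_rotvec(ax/np.linalg.norm(ax)*r(28.65))*R
for yaw in(0,20):
  T=Rn.from_rotvec([0,0,r(yaw)])*U
  for tipz in(.13,.012):
    G=cup+[0,0,tipz+.165-.033]
    print(yaw,tipz,delta(p,R,G-T.apply(g),T),T.as_euler("xyz",degrees=True))
E
```

```text
[  46.29845091    2.62284336  -27.8292988     8.20536937  -49.09697677
 -125.63058289] 0.20025816488414486 [ 0.53582139 -0.09166818 -3.03208542]
[ 0.28014235  0.00447545 -0.95994804]
0 0.13 [-1.03833e+02  1.63749e+02 -2.20500e+00 -2.00000e-03  5.00000e-01
  2.00000e-03] [ 179.73287851  -16.26870086 -164.53124092]
0 0.012 [-7.85330e+01  1.63477e+02  1.13050e+02 -2.00000e-03  5.00000e-01
  2.00000e-03] [ 179.73287851  -16.26870086 -164.53124092]
20 0.13 [-1.04114e+02  1.61942e+02 -2.14800e+00  1.00000e-02  4.96000e-01
 -3.51000e-01] [ 179.73287851  -16.26870086 -144.53124092]
20 0.012 [-7.88140e+01  1.61670e+02  1.13108e+02  1.00000e-02  4.96000e-01
 -3.51000e-01] [ 179.73287851  -16.26870086 -144.53124092]
```

apply_moves --pt "4 0 -25 0 0 0" --pt "0 20 -40 0 0.06 0" --pt "-20 50 -40 0 0.15 0" --pt "-45 85 -40 0 0.25 0" --pt "-70 120 -35 0 0.35 0" --pt "-90 150 -20 0 0.44 0" --pt "-104 164 -5 0 0.5 0" --pt "-104 164 -2 0 0.5 0" --pt "-104 164 -2 0 0.5 0"

```text
time: 7.9
tcp_pos: [0.5739, 0.3949, 0.2365]
ee_rot: [-179.9, -16.7, -164.6]
force: [-0.2, -0.5, -2.9]
opening: 0.204
gripper_force: 20.0
```

```bash
python3 - <<'E'
from plan import *
from rig import arm
import pickle
s=arm.observe();print(s["qpos"],s["opening"],s["tcp_pos"])
C={n:arm.get_image(n) for n in("scene","side","wrist")};pickle.dump(C,open("c2.pkl","wb"))
f1=C["scene"]["frame"];f2=C["side"]["frame"]
a1=cv2.resize(f1[150:320,330:460],None,fx=3,fy=3,interpolation=cv2.INTER_CUBIC)
b1=cv2.resize(f2[80:220,240:350],None,fx=3.6,fy=3.6,interpolation=cv2.INTER_CUBIC)
o=np.zeros((510,800,3),np.uint8);o[:510,:390]=a1;o[:504,400:796]=b1
cv2.imwrite("pics/m4.png",o[:,:,::-1])
for n in("scene","side"):
  cu=np.array([.5785,.3962,0]);print(n,proj(C[n],cu+[[0,0,.13],[0,0,.21],[0,0,.295]]))
E
```

```text
[  45.7478262    32.76272717   22.95486426   -8.27926807  -94.74994374
 -119.95761792] 0.20389537026553708 [0.57392998 0.39486126 0.23647499]
scene [[390.29769476 264.07046526]
 [394.03730909 243.03444625]
 [398.51021964 217.8276901 ]]
side [[291.94874213 161.37447283]
 [290.90512064 142.65763267]
 [289.73744431 121.49251045]]
```

View pics/m4.png

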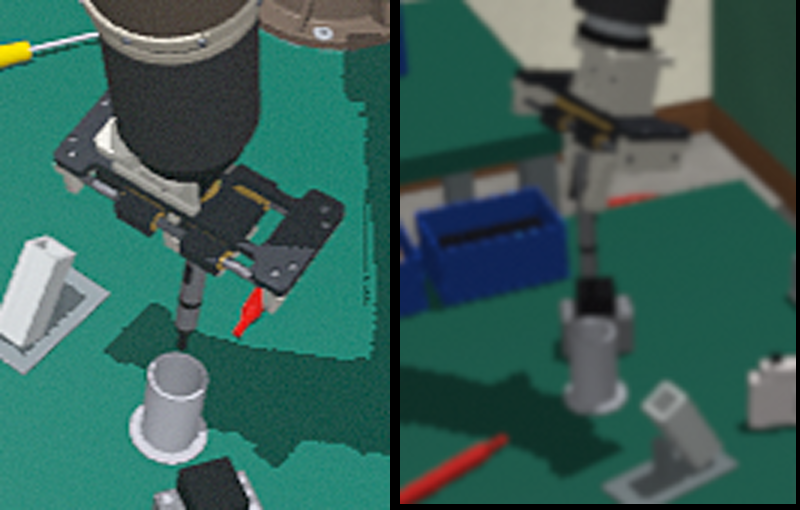

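The tip is at scene (390,266), directly over the cup axis, and the pen looks upright in both views. Lowering.

apply_moves --pt "-7 0 24 0 0 0" --pt "-14 0 48 0 0 0" --pt "-21 0 70 0 0 0" --pt "-26 0 87 0 0 0" --pt "-29 0 97 0 0 0" --pt "-30.5 0 102 0 0 0" --pt "-30.5 0 102 0 0 0"

```text
time: 8.75
tcp_pos: [0.5741, 0.395, 0.1357]
ee_rot: [179.9, -16.4, -164.5]
force: [0.8, 0.5, -3.3]
opening: 0.199
gripper_force: 20.0
```

apply_moves --pt "-0.6 0 2 0 0 0" --pt "-1.2 0 4 0 0 0" --pt "-1.7 0 6 0 0 0" --pt "-1.7 0 6 0 0 0"

```text
time: 9.15
tcp_pos: [0.574, 0.3951, 0.1283]
ee_rot: [180.0, -16.4, -164.5]
force: [-0.4, -1.0, -2.4]
opening: 0.197
gripper_force: 20.0
```

apply_moves --pt "-0.6 0 2 0 0 0" --pt "-1.2 0 4 0 0 0" --pt "-1.7 0 6 0 0 0" --pt "-1.7 0 6 0 0 0"

```text
time: 9.55
tcp_pos: [0.5738, 0.3949, 0.1216]
ee_rot: [180.0, -16.5, -164.5]
force: [-0.9, -0.2, -4.0]
opening: 0.202
gripper_force: 20.0
```

apply_moves --pt "-0.6 0 2 0 0 0" --pt "-1.2 0 4 0 0 0" --pt "-1.2 0 4 0 0 0"

```text
time: 9.85
tcp_pos: [0.5743, 0.3952, 0.1189]
ee_rot: [179.9, -16.4, -164.5]
force: [-0.7, -0.3, 2.0]
opening: 0.201
gripper_force: 20.0
```

apply_moves --pt "0 0 0 0 0 0" --pt "0 0 0 0 0 0" --pt "0 0 0 0 0 0" --pt "0 0 0 0 0 0" --pt "0 0 0 0 0 0" --pt "0 0 -15 0 0 0" --pt "0 0 -35 0 0 0" --pt "0 0 -60 0 0 0" --pt "0 0 -100 0 0 0" --pt "0 0 -140 0 0 0" --jaw 60

```text
time: 10.85
tcp_pos: [0.6122, 0.4053, 0.2533]
ee_rot: [180.0, -16.5, -164.5]
force: [1.0, -0.1, -2.7]
opening: 0.682
gripper_force: 0.0
```

```bash
python3 - <<'E'
from plan import *
from rig import arm
import pickle
s=arm.observe();print(s["qpos"],s["opening"],s["tcp_pos"],s["ee_rot"],s["time"])
C={n:arm.get_image(n) for n in("scene","side","wrist")};pickle.dump(C,open("c3.pkl","wb"))
M={n:[(x["conf"],x["uv"]) for x in arm.outline_of(n,"mark")+arm.outline_of(n,"lever_knob")] for n in("side","scene")};print(M)
f1=C["scene"]["frame"];f2=C["side"]["frame"]
a1=cv2.resize(f1[190:320,330:430],None,fx=2.5,fy=2.5,interpolation=cv2.INTER_CUBIC)
b1=cv2.resize(f2[120:220,260:340],None,fx=2.5,fy=2.5,interpolation=cv2.INTER_CUBIC)
c1=cv2.resize(f2[230:330,310:430],None,fx=4,fy=4,interpolation=cv2.INTER_CUBIC)
o=np.zeros((600,740,3),np.uint8);o[:325,:250]=a1;o[330:580,:200]=b1;o[:400,255:735]=c1
cv2.imwrite("pics/m5.png",o[:,:,::-1])
E
```

```text
[  44.3482759    36.24422657   31.09249853   -7.98969329  -99.27886899
 -119.16443171] 0.6823440302104011 [0.61220414 0.40534213 0.25330618] [ 179.98804009  -16.48197483 -164.52396166] 10.85
{'side': [(0.56, [276.2, 236.6]), (0.7, [372.2, 264.8])], 'scene': [(0.77, [262.0, 178.3]), (0.33, [385.3, 292.1])]}
```

View pics/m5.png

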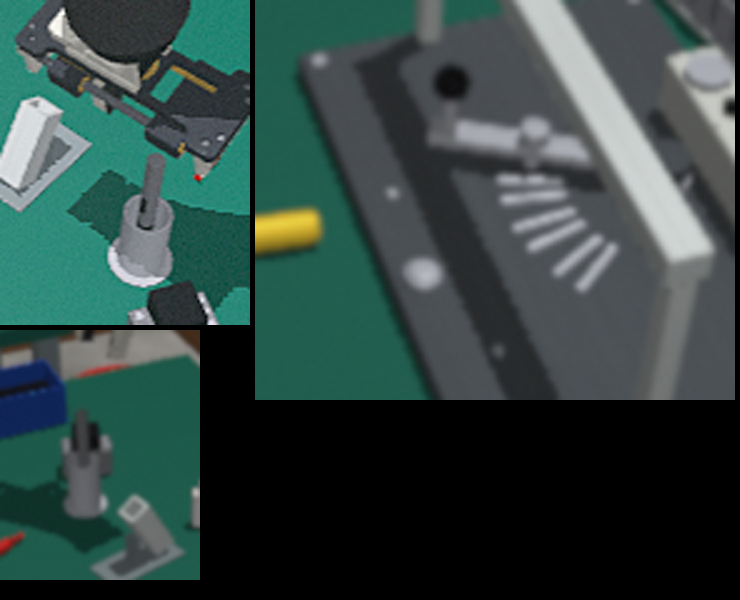

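The pen stands in the cup, released. The side crop shows the dome at (423,272), between small screws at (393,193) and (498,350), so the wanted notch is the middle one (0.15 rad). The knob is at (451,83).

```bash
python3 - <<'E'
from plan import *
import pickle
C=pickle.load(open("c1.pkl","rb"));s,d=C["scene"],C["side"]
D=lambda x,y:(310+(x-404)/2.2-.3,225+y/2.2-.3)
S=lambda x,y:(190+x/2.6-.3,130+(y-260)/2.6-.3)
E_=lambda x,y:(310+(x-255)/4-.4,230+y/4-.4)
n=lambda t:(-.205*np.cos(t),-.205*np.sin(t))
# lever angle grows toward -y: pos=(-r cos t, -r sin t)
pts=[((-.21,.205),onz(d,D(437,45),.02)),((-.21,.205),onz(s,S(340,453),.02)),((-.21,-.205),onz(d,D(540,277),.02)),((.07,-.205),onz(d,D(750,217),.02)),((.07,-.205),onz(s,S(37,328),.02)),
((.07,.205),onz(d,D(612,10),.02)),((.07,.205),onz(s,S(120,526),.02)),
(n(-.25),onz(d,E_(393,193),.02)),(n(.15),onz(d,E_(423,272),.024)),(n(.55),onz(d,E_(498,350),.02)),(n(-.25),onz(s,S(285,381),.02))]
A=np.array([p[0] for p in pts]);W=np.array([p[1][:2] for p in pts])
ma,mw=A.mean(0),W.mean(0)
H=(A-ma).T@(W-mw);U,_,V=np.linalg.svd(H);R=V.T@U.T
t=mw-R@ma;print("pivot",t,"yaw",np.degrees(np.arctan2(R[1,0],R[0,0])))
print(np.round((A@R.T+t-W)*1e3,1).tolist())
k=onz(d,E_(451,83),.095);q=R.T@(k[:2]-t);print("knob",k,q,np.hypot(*q),"ang",np.arctan2(-q[1],-q[0]))
for T in(.0,.15,.2,.235,.25):print(T,t+R@[-.165*np.cos(T),-.165*np.sin(T)])
print("bar",t+R@[-.115,0])
np.save("st.npy",np.r_[t,np.arctan2(R[1,0],R[0,0])])
E
```

```text
pivot [ 0.72841944 -0.2000847 ] yaw -8.044461886017254
[[0.9, -1.4], [1.7, 0.9], [-1.4, 0.5], [-0.9, -0.9], [2.4, 0.6], [-2.7, 1.3], [1.8, 1.3], [-2.7, -0.9], [-1.9, -0.9], [-1.7, -0.9], [4.5, 0.4]]
knob [ 0.59706771 -0.10195726  0.095     ] [-0.1437913   0.07878029] 0.1639581432700933 ang -0.5012136249927097
0.0 [ 0.56504308 -0.17699436]
0.15 [ 0.56342704 -0.20166829]
0.2 [ 0.56371239 -0.2099125 ]
0.235 [ 0.56415716 -0.21567005]
0.25 [ 0.56440941 -0.21813214]
bar [ 0.61455107 -0.18399143]
```

```bash
cat > kin.py <<'E'
from plan import *
from scipy.optimize import least_squares
Q=np.array([[16.507,20.546,.682,0,-70.136,-16.507],[46.663,-2.162,-46.285,30.275,-25.598,-139.033],[31.4453,7.0471,-54.6245,69.3765,-7.5134,-173.595],[42.857,14.027,-30.039,9.753,-35.494,-124.851],[46.298,2.623,-27.829,8.205,-49.097,-125.631],[45.748,32.763,22.955,-8.279,-94.750,-119.958],[44.348,36.244,31.092,-7.990,-99.279,-119.164]])
P=np.array([[.67487,-.00007,.22632],[.53995,.21090,.20801],[.58349,.22338,.13478],[.5733,.2234,.1139],[.5198,.2102,.2192],[.57393,.39486,.23647],[.61220,.40534,.25331]])
O=np.array([[179.97,-.01,-90],[-177.3,26.3,-156.6],[180,26.6,-164.6],[-179.9,12.2,-164.6],[179.9,12.4,-164.5],[-179.9,-16.7,-164.6],[180,-16.5,-164.5]])
lo=np.array([-176,-82,-58.2,-173.8,-174.7,-.2]);r_=lambda ax,d:Rn.from_euler(ax,d,degrees=True)
lo=np.array([-176.03,-82.01,-58.28,-173.87,-174.79,-173.66]);hi=np.array([176.03,121.73,71.71,95.51,-.11,173.66])
def fk(k,q,s4,s6,M=None):
    a1,h,L1,L2,e,o,d=k
    A=r_("z",q[0]);x=A.apply([a1,0,h]);A=A*r_("y",q[1]);x=x+A.apply([0,0,L1])
    A=A*r_("y",-q[2]);x=x+A.apply([L2,o,e]);A=A*r_("x",s4*q[3])*r_("y",-q[4]);x=x+A.apply([d,0,0])
    A=A*r_("x",s6*q[5]);return x,(A if M is None else A*M)
def fit():
    best=None
    for s4 in(1,-1):
      for s6 in(1,-1):
        _,A=fk([0]*7,Q[0],s4,s6);M=A.inv()*Rn.from_euler("xyz",O[0],degrees=True)
        oe=[np.degrees((fk([0]*7,q,s4,s6,M)[1].inv()*Rn.from_euler("xyz",w,degrees=True)).magnitude()) for q,w in zip(Q,O)]
        f=lambda k:np.r_[np.ravel([fk(k,q,s4,s6)[0]-p for q,p in zip(Q,P)])*1e3,(k-k0)]
        k0=np.array([0,.4,.45,.4,0,-.19,.3]);r=least_squares(f,k0)
        c=max(oe)+r.cost
        if best is None or c<best[0]:best=(c,r.x,s4,s6,M,np.round(oe,1),np.round(r.fun[:-7],1))
    return best
_b=fit();K=_b[1:5]
def ik(p,R,q0):
    def f(q):
        x,A=fk(K[0],q,K[1],K[2],K[3]);return np.r_[(x-p)*1e3,(A.inv()*R).as_rotvec()*300]
    r=least_squares(f,np.clip(q0,lo+.1,hi-.1),bounds=(lo,hi));return r.x,r.cost
E
python3 - <<'E'
from kin import *
print(_b)
t=np.load("st.npy");c,s=np.cos(t[2]),np.sin(t[2])
def kn(T,r=.165):
    return np.array([t[0]-r*(c*np.cos(T)-s*np.sin(T)),t[1]-r*(s*np.cos(T)+c*np.sin(T)),.095])
print(kn(-.5),kn(.15))
for L_ in(25,32):
 for az in(-25,-8,0,10,25):
  R=lean(np.radians(az),np.radians(L_));z=R.as_matrix()[:,2]
  for T in(-.5,.15):
   res=[ik(kn(T)+.0188*z,R,q0) for q0 in(Q[3],Q[2],[0,15,-45,-80,-10,-10],[0,15,-45,-160,-20,50])]
   q,cst=min(res,key=lambda v:v[1]);print(L_,az,T,np.round(q,0),round(cst,2))
E
```

```text
Traceback (most recent call last):
NameError: name '_b' is not defined
```

```bash
sed -i 's/^_b=fit();K=_b\[1:5\]/BF=fit();K=BF[1:5]/' kin.py; cat >> kin.py <<'E'
t=np.load("st.npy");c,s=np.cos(t[2]),np.sin(t[2])
def kn(T,r=.165):
    return np.array([t[0]-r*(c*np.cos(T)-s*np.sin(T)),t[1]-r*(s*np.cos(T)+c*np.sin(T)),.095])
E
python3 - <<'E'
from kin import *
print(BF[1],BF[2:4],BF[5:])
print(kn(-.5),kn(.15))
for L_ in(25,32):
 for az in(-25,-8,0,10,25):
  R=lean(np.radians(az),np.radians(L_));z=R.as_matrix()[:,2]
  for T in(-.5,.15):
   res=[ik(kn(T)+.0188*z,R,q0) for q0 in(Q[3],Q[2],[0,15,-45,-80,-10,-10],[0,15,-45,-160,-20,50])]
   q,cst=min(res,key=lambda v:v[1]);print(L_,az,T,np.round(q,0),round(cst,2))
E
```

```text
[ 1.89288372e-01  2.68675003e-04  5.70271828e-01  2.46509149e-01
  8.28099300e-02 -1.72137635e-01  2.97381044e-01] (-1, -1) (array([0. , 0.1, 0.1, 0.1, 0.1, 0. , 0.1]), array([  -3.3,   19.5,    4.7,  -12.4,    3. ,  -16.4,   17.5, -100.3,
        -12.3,   16.6,   49.2,   37. ,   -9.5,   28.2,    6.7,   -6.2,
          2.4,   -1.8,  -15.9,   -6.1,  -17.9]))
[ 0.5961133  -0.10149422  0.095     ] [ 0.56342704 -0.20166829  0.095     ]
25 -25 -0.5 [  12.   12.  -52.   50.  -15. -174.] 505.41
25 -25 0.15 [   1.   11.  -55.   60.  -10. -174.] 330.02
25 -8 -0.5 [  10.   11.  -55.   68.   -7. -174.] 225.56
25 -8 0.15 [  -4.   12.  -58. -174.   -4.   80.] 119.43
25 0 -0.5 [   6.   12.  -58. -174.   -5.   78.] 157.62
25 0 0.15 [  -4.   12.  -58. -154.   -4.   68.] 38.67
25 10 -0.5 [   6.   12.  -58. -159.   -5.   73.] 16.74
25 10 0.15 [  -6.   13.  -58. -124.   -8.   49.] 7.21
25 25 -0.5 [   2.   14.  -58. -116.  -10.   47.] 0.0
25 25 0.15 [-10.  14. -56. -97. -14.  39.] 0.0
32 -25 -0.5 [  12.   10.  -51.   52.  -16. -174.] 1851.56
32 -25 0.15 [   1.    9.  -54.   61.  -11. -174.] 1458.72
32 -8 -0.5 [   5.   11.  -58. -174.   -8.   73.] 1211.28
32 -8 0.15 [  -4.   11.  -58. -174.   -7.   81.] 619.75
32 0 -0.5 [   6.   11.  -58. -174.   -8.   79.] 618.54
32 0 0.15 [  -5.   11.  -58. -154.   -8.   69.] 467.49
32 10 -0.5 [   5.   12.  -58. -157.   -9.   72.] 382.45
32 10 0.15 [  -8.   12.  -58. -129.  -13.   56.] 294.8
32 25 -0.5 [   0.   14.  -58. -125.  -16.   58.] 148.43
32 25 0.15 [ -12.   15.  -58. -113.  -20.   57.] 55.19
```

```bash
python3 - <<'E'
s=open("kin.py").read()
s=s.replace("a1,h,L1,L2,e,o,d=k","a1,h,L1,L2,e,o,d,o2,w=k").replace("r_(\"x\",s4*q[3])*r_","r_(\"x\",s4*q[3]);x=x+A.apply([0,o2,0]);A=A*r_").replace("[d,0,0]","[d,0,w]").replace("[0]*7","[0]*9").replace("-.19,.3]","-.05,.3,-.1,0]").replace(":-7]",":-9]").replace("(k-k0)])","(k-k0)*.3])")
open("kin.py","w").write(s)
E
cat > t.py <<'E'
from kin import *
print(np.round(BF[1],4),BF[2:4],BF[6])
for L_ in(22,25,30):
 for az in(-25,-8,0,10,25):
  for sg in (1,-1):
   R=lean(np.radians(az),np.radians(L_),sg);z=R.as_matrix()[:,2]
   for T in(-.5,.15):
    res=[ik(kn(T)+.0188*z,R,q0) for q0 in(Q[3],[0,15,-45,0,-20,90],[0,15,-45,-80,-10,-10],[0,15,-45,-160,-20,50])]
    q,cst=min(res,key=lambda v:v[1])
    if cst<20: print(L_,az,sg,T,np.round(q,0),round(cst,2))
E
python3 t.py
```

```text
[ 2.000e-04  1.988e-01  6.014e-01  4.635e-01 -1.000e-04  0.000e+00
  3.779e-01 -1.918e-01 -1.000e-04] (-1, -1) [ 0.1  0.1  0.2 -0.   0.  -0.   0.  -0.   0.  -0.  -0.  -0.   0.  -0.
 -0.1 -0.  -0.  -0.  -0.  -0.  -0.1]
22 -25 1 -0.5 [ -1.  12. -56.  78.  -9. 169.] 0.0
22 -25 1 0.15 [-20.  11. -57.  96.  -2. 170.] 0.24
22 -25 -1 -0.5 [ -1.  12. -56.  78.  -9. -11.] 0.0
22 -25 -1 0.15 [-20.  11. -57.  96.  -2. -10.] 0.21
22 -8 1 -0.5 [  -4.   12.  -56.   75.   -2. -168.] 0.39
22 -8 1 0.15 [   0.   13.  -44.   15.  -12. -112.] 0.0
22 -8 -1 -0.5 [ -4.  12. -56.  74.  -2.  12.] 0.27
22 -8 -1 0.15 [  0.  13. -43.  14. -13.  68.] 0.0
22 0 1 -0.5 [  10.   13.  -45.   20.  -11. -119.] 0.0
22 0 1 0.15 [ -1.  13. -37.  -1. -18. -87.] 0.0
22 0 -1 -0.5 [ 10.  13. -45.  19. -11.  62.] 0.0
22 0 -1 0.15 [ -1.  13. -36.  -2. -18.  93.] 0.0
22 10 1 -0.5 [  8.  14. -36.  -2. -19. -87.] 0.0
22 10 1 0.15 [ -5.  14. -30. -13. -25. -64.] 0.0
22 10 -1 -0.5 [  8.  14. -36.  -2. -19.  93.] 0.0
22 10 -1 0.15 [ -5.  14. -30. -13. -25. 116.] 0.0
22 25 1 -0.5 [  3.  15. -27. -17. -29. -55.] 0.0
22 25 1 0.15 [-10. 
[... 629 characters left out ...]
121.] 0.0
25 25 1 -0.5 [  2.  15. -27. -22. -27. -49.] 0.0
25 25 1 0.15 [-12.  16. -23. -27. -34. -33.] 0.0
25 25 -1 -0.5 [  2.  15. -27. -22. -27. 131.] 0.0
25 25 -1 0.15 [-12.  16. -23. -27. -34. 147.] 0.0
30 0 1 0.15 [ -2.  12. -41.  -6.  -7. -83.] 0.0
30 0 -1 0.15 [ -2.  12. -41.  -7.  -8.  98.] 0.0
30 10 1 -0.5 [  8.  12. -40.  -7.  -8. -82.] 0.0
30 10 1 0.15 [ -9.  13. -30. -27. -21. -48.] 0.0
30 10 -1 -0.5 [  8.  12. -40.  -7.  -8.  99.] 0.0
30 10 -1 0.15 [ -9.  13. -30. -27. -21. 132.] 0.0
30 25 1 -0.5 [ -2.  14. -26. -31. -26. -38.] 0.0
30 25 1 0.15 [-16.  16. -22. -36. -34. -22.] 0.0
30 25 -1 -0.5 [ -2.  14. -26. -31. -26. 142.] 0.0
30 25 -1 0.15 [-16.  16. -22. -36. -34. 158.] 0.0
```

```bash
cat > t2.py <<'E'
from kin import *
Rs=r_("z",np.degrees(t[2]))
def ori(az,L_,yw=0):
    az=np.radians(az);L_=np.radians(L_)
    z=np.array([np.sin(L_)*np.cos(az),np.sin(L_)*np.sin(az),-np.cos(L_)])
    y=(Rs*r_("z",yw)).apply([0,1,0]);y=y-z*(y@z);y/=np.linalg.norm(y);return Rn.from_matrix(np.c_[np.cross(y,z),y,z])
bx=np.array(np.meshgrid(np.linspace(-.039,.039,9),np.linspace(-.0965,.0965,21),np.linspace(-.16,-.066,10))).reshape(3,-1).T
th=np.linspace(0,6.28,24);cy=np.array([[.055*np.cos(a_),.055*np.sin(a_),-z_] for a_ in th for z_ in np.linspace(.16,.4,15)])
def clear(p,R):
    X=Rs.inv().apply(p+R.apply(np.r_[bx,cy])-[t[0],t[1],0])
    out=[]
    for c_,h_ in(((-.115,0,.213),(.015,.22,.013)),((-.115,.21,.11),(.008,.008,.11)),((-.115,-.21,.11),(.008,.008,.11))):
        d=np.abs(X-c_)-h_;out.append(np.linalg.norm(np.maximum(d,0),axis=1).min())
    return np.round(np.array(out)*1e3)
if __name__=="__main__":
  for az in(5,12,20):
   for L_ in(25,30):
    for yw in(0,15):
     R=ori(az,L_,yw);z=R.as_matrix()[:,2]
     for T in(-.5,-.15,.17):
      p=kn(T)+.0188*z
      q,cst=min([ik(p,R,q0) for q0 in([5,13,-35,-10,-20,-80],[5,13,-35,-10,-20,-30])],key=lambda v:v[1]);print(az,L_,yw,T,np.round(q),round(cst,1),clear(p,R))
E
python3 t2.py
```

```text
5 25 0 -0.5 [   9.   13.  -45.   14.   -8. -120.] 0.0 [ 18.  33. 176.]
5 25 0 -0.15 [  4.  12. -39.  -2. -14. -98.] 0.0 [ 35.  90. 127.]
5 25 0 0.17 [ -4.  13. -33. -12. -19. -82.] 0.0 [ 34. 141.  76.]
5 25 15 -0.5 [   9.   13.  -45.   14.   -8. -106.] 0.0 [  0.  40. 181.]
5 25 15 -0.15 [  4.  12. -39.  -2. -14. -85.] 0.0 [ 13.  94. 134.]
5 25 15 0.17 [ -4.  13. -33. -12. -19. -69.] 0.0 [ 13. 141.  83.]
5 30 0 -0.5 [   8.   12.  -47.   11.   -1. -115.] 33.2 [ 25.  36. 176.]
5 30 0 -0.15 [  3.  11. -41.  -7.  -7. -93.] 0.0 [ 41.  93. 128.]
5 30 0 0.17 [ -6.  13. -33. -21. -16. -72.] 0.0 [ 41. 143.  77.]
5 30 15 -0.5 [   8.   12.  -47.   11.   -1. -102.] 33.2 [  6.  45. 181.]
5 30 15 -0.15 [  3.  11. -41.  -7.  -7. -80.] 0.0 [ 21.  97. 134.]
5 30 15 0.17 [ -6.  13. -33. -21. -16. -59.] 0.0 [ 20. 144.  83.]
12 25 0 -0.5 [  8.  13. -36.  -7. -16. -98.] 0.0 [ 17.  36. 169.]
12 25 0 -0.15 [  0.  13. -33. -14. -20. -84.] 0.0 [ 33.  93. 123.]
12 25 0 0.17 [ -7.  14. -29. -20. -25. -73.] 0.0 [ 33. 144.  73.]
12 25 15 -0.5 [  8.  13. -36.  -7. -16. -84.] 0.0 [  0.  43. 176.]
12 25 15 -0.15 [  
[... 619 characters left out ...]
-27. -74.] 0.0 [ 32.  97. 115.]
20 25 0 0.17 [-11.  15. -25. -25. -31. -66.] 0.0 [ 31. 147.  68.]
20 25 15 -0.5 [  4.  14. -30. -17. -23. -71.] 0.0 [  0.  46. 168.]
20 25 15 -0.15 [ -4.  14. -28. -22. -27. -60.] 0.0 [ 10. 100. 120.]
20 25 15 0.17 [-11.  15. -25. -25. -31. -52.] 0.0 [ 10. 148.  70.]
20 30 0 -0.5 [  1.  14. -29. -27. -21. -73.] 0.0 [ 22.  44. 159.]
20 30 0 -0.15 [ -7.  13. -27. -32. -26. -62.] 0.0 [ 38. 101. 115.]
20 30 0 0.17 [-15.  15. -24. -34. -30. -54.] 0.0 [ 38. 152.  68.]
20 30 15 -0.5 [  1.  14. -29. -27. -21. -59.] 0.0 [  1.  52. 165.]
20 30 15 -0.15 [ -7.  13. -27. -32. -26. -48.] 0.0 [ 17. 106. 118.]
20 30 15 0.17 [-15.  15. -24. -34. -30. -40.] 0.0 [ 17. 152.  70.]
```

```bash
cat > t3.py <<'E'
from t2 import *
R2=ori(14,29);z2=R2.as_matrix()[:,2]
def tgt(T,back=0,r=.165):return kn(T,r)+(.0188-back)*z2
E
python3 - <<'E'
from t3 import *
p,R=pose();q=tgt(-.5,.12);print(q,delta(p,R,q,R2),ik(q,R2,[5,13,-35,-10,-20,-80]))
E
```

```text
[ 0.54850794 -0.11336357  0.18351151] [ 1.71471e+02 -4.83019e+02  1.21083e+02 -1.33000e-01 -7.89000e-01
  3.48000e-01] (array([  5.00180726,  -1.01197262, -35.15101713,  -9.39168307,
       -27.47228205, -93.26868805]), np.float64(2.877038786518912e-26))
```

apply_moves --pt "15 -43 8 -0.012 -0.071 0.031" --pt "31 -87 16 -0.024 -0.142 0.063" --pt "46 -130 24 -0.036 -0.213 0.094" --pt "62 -174 34 -0.048 -0.284 0.125" --pt "77 -217 44 -0.06 -0.355 0.157" --pt "93 -261 56 -0.072 -0.426 0.188" --pt "108 -304 70 -0.084 -0.497 0.219" --pt "123 -348 84 -0.096 -0.568 0.251" --pt "139 -391 95 -0.108 -0.639 0.282" --pt "154 -435 105 -0.12 -0.71 0.313" --jaw 70

```text
time: 12.2
tcp_pos: [0.555, -0.0628, 0.1937]
ee_rot: [171.4, 23.3, 174.9]
force: [1.6, -1.2, -3.1]
opening: 0.795
gripper_force: 0.0
```

```bash
python3 - <<'E'
from t3 import *
p,R=pose();q=tgt(-.5,.12);print(p,delta(p,R,q,R2))
E
```

```text
[ 0.55499586 -0.06277495  0.19374896] [ 5.8490e+00 -5.1682e+01  9.2600e-01 -1.1000e-02 -7.5000e-02  3.5000e-02]
```

apply_moves --pt "3 -26 0 -0.005 -0.04 0.017" --pt "6 -52 1 -0.011 -0.075 0.035" --pt "6 -52 1 -0.011 -0.075 0.035" --pt "6 -52 1 -0.011 -0.075 0.035"

```text
time: 12.6
tcp_pos: [0.5497, -0.1126, 0.1836]
ee_rot: [169.5, 27.0, 171.9]
force: [-0.3, -0.1, -2.9]
opening: 0.797
gripper_force: 0.0
```

```bash
python3 - <<'E'
from t3 import *
from rig import arm
p,R=pose();print(p,np.round(arm.observe()["qpos"],1))
w=arm.get_image("wrist");f=w["frame"].copy()
print("pred",proj(w,kn(-.5)))
for d in arm.outline_of("wrist","lever_knob"):
    print(d["conf"],d["uv"]);print(onz(w,d["uv"],.095))
cv2.circle(f,tuple(int(v) for v in proj(w,kn(-.5))[0]),4,(255,0,255),1)
cv2.imwrite("pics/w6.png",f[:,:,::-1])
print(delta(p,R,tgt(-.5),R2))
E
```

```text
[ 0.5496728  -0.11264207  0.18362513] [  5.1  -0.9 -35.   -9.2 -27.7 -93.6]
pred [[324.05920486 199.17023883]]
0.35 [301.9, 195.7]
[ 0.5888685  -0.11804909  0.095     ]
[ 6.4500e-01 -6.7200e-01  1.1947e+02 -1.0000e-03 -3.0000e-03 -2.0000e-03]
```

View pics/w6.png

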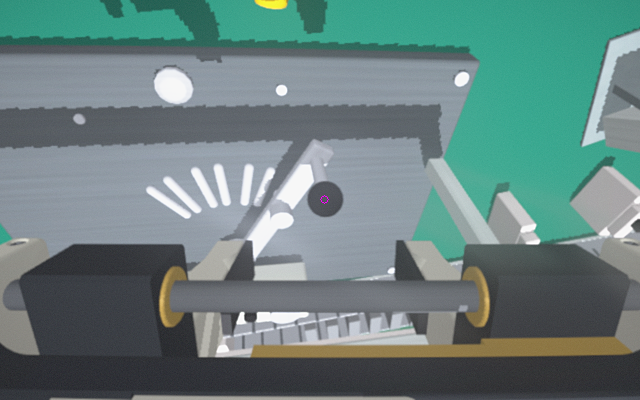

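The wrist view puts the knob at (325,199), exactly on the prediction. The dome at (173,85) lies between the small screws at (79,118) and (281,90). Next I'll approach and cage the knob.

apply_moves --pt "0 0 25 0 0 0" --pt "0 0 50 0 0 0" --pt "0 0 75 0 0 0" --pt "0 0 95 0 0 0" --pt "0 0 110 0 0 0" --pt "0.6 -0.6 119.5 0 0 0" --pt "0.6 -0.6 119.5 0 0 0" --pt "0.6 -0.6 119.5 0 0 0"

```text
time: 13.5
tcp_pos: [0.6061, -0.0979, 0.0796]
ee_rot: [169.5, 27.1, 172.0]
force: [-0.1, 0.2, -1.6]
opening: 0.801
gripper_force: 0.0
```

apply_moves --pt "0 0 0 0 0 0" --pt "0 0 0 0 0 0" --pt "0 0 0 0 0 0" --pt "0 0 0 0 0 0" --pt "0 0 0 0 0 0" --jaw 36

```text
time: 14.0
tcp_pos: [0.6061, -0.0984, 0.0797]
ee_rot: [169.5, 27.1, 171.9]
force: [0.2, 0.1, -2.0]
opening: 0.433
gripper_force: 0.0
```

```bash
python3 - <<'E'
from t3 import *
from rig import arm
s=arm.observe();p,R=pose();print(p,tgt(-.5),s["opening"],s["force"])
for T in np.r_[np.arange(-.5,.16,.05),.17,.19]:print(round(T,2),delta(p,R,tgt(T),R2)[:3])
E
```

```text
[ 0.60610587 -0.09842873  0.07970342] [ 0.60495698 -0.09928924  0.07855715] 0.43269645095494375 [ 0.22757938  0.10025994 -1.98619627]
-0.5 [ 1.428 -1.097  0.363]
-0.45 [ 4.784 -7.999 -2.663]
-0.4 [  7.81  -15.107  -5.556]
-0.35 [ 10.497 -22.404  -8.307]
-0.3 [ 12.84  -29.873 -10.911]
-0.25 [ 14.832 -37.494 -13.36 ]
-0.2 [ 16.469 -45.249 -15.648]
-0.15 [ 17.745 -53.118 -17.77 ]
-0.1 [ 18.659 -61.08  -19.72 ]
-0.05 [ 19.208 -69.118 -21.494]
-0.0 [ 19.39  -77.21  -23.088]
0.05 [ 19.204 -85.336 -24.496]
0.1 [ 18.653 -93.475 -25.716]
0.15 [  17.736 -101.609  -26.744]
0.17 [  17.267 -104.856  -27.101]
0.19 [  16.741 -108.097  -27.427]
```

apply_moves --pt "5 -8 -3 0 0 0" --pt "8 -15 -5.5 0 0 0" --pt "10.5 -22.5 -8 0 0 0" --pt "13 -30 -11 0 0 0" --pt "15 -37.5 -13 0 0 0" --pt "16.5 -45 -15.5 0 0 0" --pt "18 -53 -18 0 0 0" --pt "18.5 -61 -20 0 0 0" --pt "19 -69 -21.5 0 0 0" --pt "19.5 -77 -23 0 0 0"

```text
time: 15.0
tcp_pos: [0.5736, -0.1746, 0.0782]
ee_rot: [169.5, 27.1, 172.0]
force: [-0.8, 4.7, -0.1]
opening: 0.413
gripper_force: 2.9
```

apply_moves --pt "0 -4 -1 0 0 0" --pt "0 -8 -1.5 0 0 0" --pt "-0.5 -12 -2 0 0 0" --pt "-0.8 -16 -3 0 0 0" --pt "-1 -20 -3.5 0 0 0" --pt "-1.6 -24 -4 0 0 0" --pt "-1.6 -24 -4 0 0 0" --pt "-1.6 -24 -4 0 0 0"

```text
time: 15.8
tcp_pos: [0.5721, -0.1991, 0.0786]
ee_rot: [169.5, 27.1, 171.9]
force: [0.4, -0.3, -2.5]
opening: 0.412
gripper_force: 0.0
```

```bash
cat > t4.py <<'E'
from t3 import *
from rig import arm
s=arm.observe();p,R=pose();print(p,tgt(.15),delta(p,R,tgt(.15),R2)[:3],s["force"],s["time"])
d=arm.get_image("side");w=arm.get_image("wrist")
print("pred side",[(T,proj(d,kn(T))[0].round(1)) for T in(.05,.1,.15,.2)],"wrist",[proj(w,kn(T))[0].round() for T in(.05,.1,.15,.2)])
for n in("side","wrist"):
    for o in arm.outline_of(n,"lever_knob"):
        print(n,o["conf"],o["uv"],o["pixels"].sum())
a=cv2.resize(d["frame"][230:330,310:410],None,fx=4,fy=4,interpolation=cv2.INTER_CUBIC)
o=np.zeros((400,800,3),np.uint8);o[:,:400]=a;o[:250,400:]=cv2.resize(w["frame"],(400,250))
import sys;cv2.imwrite(sys.argv[1],o[:,:,::-1])
E
python3 t4.py pics/m7.png
```

```text
[ 0.57214029 -0.19913354  0.0785586 ] [ 0.57227073 -0.19946332  0.07855715] [-0.156 -0.318  0.024] [ 0.41040755 -0.29168304 -2.49516939] 15.8
pred side [(0.05, array([362.3, 272.5])), (0.1, array([363.5, 274.5])), (0.15, array([364.9, 276.5])), (0.2, array([366.4, 278.5]))] wrist [array([361., 272.]), array([343., 274.]), array([325., 277.]), array([307., 281.])]
side 0.75 [393.0, 279.3] 197
wrist 0.91 [316.4, 247.0] 6026
wrist 0.7 [308.8, 160.9] 123522
```

View pics/m7.png

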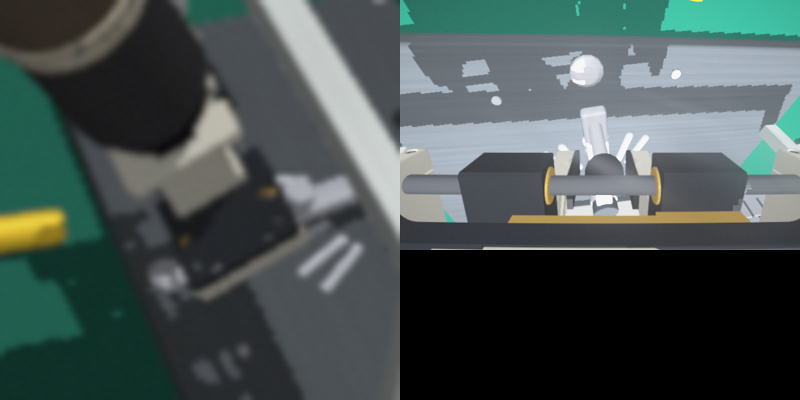

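The wrist view shows the knob centred at about (326,269), which matches 0.15 rad, and the lever end pointing at the dome. The side force is zero. Opening and backing out.

apply_moves --pt "0 0 0 0 0 0" --pt "0 0 0 0 0 0" --pt "0 0 0 0 0 0" --pt "0 0 -15 0 0 0" --pt "0 0 -35 0 0 0" --pt "0 0 -60 0 0 0" --pt "0 0 -90 0 0 0" --pt "0 0 -120 0 0 0" --pt "0 0 -140 0 0 0" --pt "0 0 -140 0 0 0" --jaw 64

```text
time: 17.0
tcp_pos: [0.5063, -0.2161, 0.2053]
ee_rot: [169.6, 27.4, 172.0]
force: [0.2, -0.0, -3.2]
opening: 0.728
gripper_force: 0.0
```

```bash
python3 t4.py pics/m8.png; python3 - <<'E'
from t3 import *
from rig import arm
im=cv2.imread("pics/m8.png");f=arm.get_image("scene")["frame"];d=arm.get_image("side")["frame"]
im[250:400,400:600]=cv2.resize(f[190:310,310:470],(200,150))[:,:,::-1]
im[250:400,600:800]=cv2.resize(d[130:220,250:370],(200,150))[:,:,::-1]
cv2.imwrite("pics/m8.png",im)
E
```

```text
[ 0.50632437 -0.21614125  0.20533627] [ 0.57227073 -0.19946332  0.07855715] [  2.539  -0.212 143.852] [ 0.18016877 -0.01278404 -3.16390441] 17.0
pred side [(0.05, array([362.3, 272.5])), (0.1, array([363.5, 274.5])), (0.15, array([364.9, 276.5])), (0.2, array([366.4, 278.5]))] wrist [array([344., 188.]), array([334., 189.]), array([324., 191.]), array([315., 193.])]
side 0.89 [379.7, 278.7] 509
wrist 0.75 [320.7, 200.4] 3247
```

View pics/m8.png

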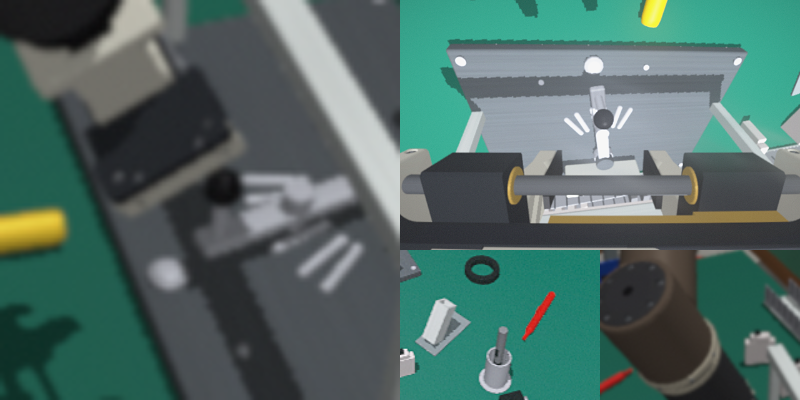

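The wrist view puts the knob at (325,189), against (324,191) predicted for 0.15 rad, with the lever between the middle ribs and pointing at the dome. The pen stands in the cup, and the gripper is clear of everything.

```bash
python3 -c "
from rig import arm
print(arm.hand_in())"
```

```text
the job is handed in; nothing more can be done
None
```

The job is handed in after about 17 s of robot time: the pen stands tip down in the steel cup, the lever is in the middle notch by the domed button, and I moved none of the loose parts or tools.

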